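Shut the pastels, ready the scraper

ROBOT

A 6-joint arm with a two-finger parallel gripper is mounted at the origin on the work surface. World frame = base frame: x ahead of the robot, y to its left, z up, the work surface at z = 0. Lengths are in mm, angles in rad, forces in N, time in s.
With the tool pointing down it reaches from about 275 to 825 mm from the base axis. Payload 4.9 kg.
Tool frame: the origin (TCP) lies at the very end of the fingers, on their centre line; the grasp point (between the pads) lies 19 mm behind it; z points along the fingers, y is the line along which they close (so a half turn about z gives the same grasp; the last joint's range is limited). The gripper opens to 85 mm and grips with 20 to 120 N. Pads are 22 mm wide; open, the fingers measure 114 mm over their backs; the gripper's body (76 mm by 85 mm) begins 54 mm behind the grasp point. The pads swing forward as they close: fully open they stand 13 mm farther back than shut.
Start: joints at [1.1, 0.326, -0.193, 1.052, 0, 1.437], TCP at [181.753, 519.119, 231.281] pointing down, gripper open.
Joint ranges: [-2.65, 2.65], [-0.97, 1.79], [-1.3, 1.35], [-1.93, 2.1], [-1.47, 1.37], [-3.14, 3.14]. Speed limits (rad/s): [2.57, 2.57, 3.14, 3.14, 3.14, 3.14].

INTERFACE

Orientations are given as [roll, pitch, yaw] about the fixed x, y, z axes, in that order (R = Rz(yaw) Ry(pitch) Rx(roll)).
In Python, from bench import bot, solve_ik, imaging gives the robot as it stands. Calls block until the motion is done:
- bot.move_ptp(position, orientation): joint-space move of the TCP to a pose.
- bot.movel(position, rot=None, max_speed=150, threshold=None): straight line of the TCP; rot=None keeps the orientation; max_speed is the mean speed in mm/s. With threshold (N) it stops when the force on the tool has changed by that much, and returns True; else False.
- bot.move_j(angles): joint-space move.
- bot.grip(opening, effort=None): opening from 0.0 (shut) to 1.0 (fully open); effort is the grip in N (None keeps the last); returns when the fingers have stopped.
- bot.dwell(seconds).
- solve_ik(position, orientation): joint angles nearest the present ones, or None.
- bot.get_state(): the state.
- imaging.capture(name): name is "scene" or "top" or "wrist"; returns the picture (400x640x3 uint8, blue, green, red); there is no depth.
- imaging.camera_model(name): a dict with "K" (3x3 intrinsics, pixels), "position" and "rotation" of the camera in the world. Camera axes: x right, y up, looking along -z (the intrinsics and any distortion apply to the point x, -y, -z); pixel columns grow to the right and rows downward; lengths in mm; the calibration is good to about 2 mm. A picture is of the moment at which its call begins: read the wrist's pose just before it. camera_model takes no time and is no camera call; for the wrist camera it gives the pose at the moment of the call.
A pose or a line that the arm cannot do raises bot.IKError and nothing moves.
- bot.sign_off(): hands the job in; it is judged then, once.
The state is a dict: "t": time; "qpos": joint angles; "joint_velocities": joint speeds; "effort": joint torques, N m; "tcp_pos": TCP position; "orientation": TCP orientation; "contact_force": force on the tool from outside, world axes, zero at the start; "wrist_torque": the same for the moment, N m; "opening": opening from 0.0 (shut) to 1.0 (fully open); "gripper_force": force on a finger pad.
Only numpy, scipy, OpenCV 4.12 (cv2) and the standard library are available. Lean on these libraries where they do the work, as an engineer would, in place of code of your own. Each camera call takes 0.05 s, during which the arm holds its last target. There are 200 camera calls.

TASK

Paint is about to be scraped off the panel: first press the lid of the pastel box fully shut, past the snap of its clasp, so that no scrapings fall in. Then draw the long-handled scraper out of the wooden block and finish while holding it in the gripper over the panel, raised at least 3 cm clear of it, blade end down and leaning about halfway between upright and flat (45 degrees), with the blade's edge level. Leave the short scraper and the other things on the table where they are.

Things in the scene. Friction and masses are not known exactly. Their poses are not given: they have to be found in the camera images.
- lid (a joint): Opening angle of the pastel box lid, rad: 0 fully shut, 0.5 to 0.95 at the start. A friction hinge keeps it where it is left. At about 0.07 rad (front edge 10 mm high) a sprung clasp stops it; 10 to 15 N at the press point forces it past; press on down until it is fully shut against the box (a firm stop), where the clasp keeps it.
- lid_press (a point): Point on the lid's upper face, 125 mm from the hinge line and 25 mm behind the lid's free front edge, midway across; moves with the lid. Its z axis is the lid's outward normal (up when shut), its x axis points to the hinge. When shut it is 54 mm above the table. The lid is a 150 x 190 x 8 mm wooden board.
- lid_hinge (a point): Middle of the hinge line at the rear edge of the pastel box, 45 mm above the table, on the underside of the lid. Its y axis is the hinge line; the press point is 125 mm out from it and 8 mm off it.
- pastel_box: Flat wooden box of pastel sticks, 150 mm (x, front to rear) x 190 mm (y) x 45 mm high without the lid, fixed to the table. Origin: centre of its underside; the hinge is on its +x side, the brass clasp in the middle of its -x side.
- block: Dark wooden tool block, 70 mm (x) x 180 mm (y) x 60 mm high, fixed to the table. Origin: centre of its underside. Two vertical slots, each 7 x 60 mm (long side along y) and 54 mm deep, lie at y = +50 and -50 mm; each holds a scraper, either one in either slot.
- scraper: Long-handled scraper, upright in the block. Origin: centre of the handle's foot, resting on the block top (z = 60 mm); z up the handle, y across the blade. Wooden handle 18 (x) x 28 (y) mm, top 115 mm above the origin; steel collar 20 x 36 mm round its lowest 8 mm; steel blade 3 mm thick, 56 mm wide, reaching 50 mm below the origin into the slot. 0.12 kg.
- scraper_edge (a point): Middle of the long-handled scraper's blade edge, 50 mm below the scraper's origin along its z axis; same axes as the scraper.
- short_scraper: The short-handled scraper in the other slot, to be left alone: the same blade and foot, but its handle's top is only 60 mm above its origin (the centre of the handle's foot).
- panel: White painted panel lying flat, 180 mm (x) x 200 mm (y) x 18 mm thick, fixed. Origin: centre of its underside.
- pot: White plastic water pot, 100 mm across the rim, 75 mm high, a bystander. Origin: centre of its underside.
- jar: Glass jar with a steel cap, 64 mm across, 85 mm high, a bystander. Origin: centre of its underside.
- tape: Cardboard-brown roll core lying flat, 90 mm across, 25 mm high, a bystander. Origin: centre of its underside.
There are look-alikes about, which are no part of the job. What is shaped like the scraper but blue is not meant. Several things have the shape of the block; the one meant has the colours described above.

How it is judged:
By the outcome, as a careful person would: the job done as asked, in the order asked, and still so for the second after the job is handed in, while the arm keeps its last pose, push and grip.
It also fails if it takes over 64 s, if anything falls off the work surface, if the arm or the gripper's body presses on something with over 40 N, if the wrist force passes 120 N, or if a joint passes its speed limit or range.

## Working session

There is one attempt and no reset: what is moved stays moved. The work goes in short steps, each a Python script; the robot and the scene stay as the last script left them, time stands still between calls to the robot, and variables do not carry over. Pictures are saved under pics/ and viewed, at most 10 in all, crops included, and the job is handed in when it is done.

```bash
mkdir -p pics; ls
python3 - <<'E'
from bench import bot, solve_ik, imaging
import cv2,numpy as np
for n in ("scene","top"):
    cv2.imwrite(f"pics/{n}0.png",imaging.capture(n))
    m=imaging.camera_model(n);print(n,{k:np.round(v,4).tolist() if not isinstance(v,str) else v for k,v in m.items()})
print(bot.get_state()['t'])
E
```

```text
pics
scene {'K': [[434.132, 0.0, 326.4404], [0.0, 434.132, 193.631], [0.0, 0.0, 1.0]], 'position': [1136.0412, -500.6271, 678.1278], 'rotation': [0.9344, 0.0217, 0.9049]}
top {'K': [[366.7469, 0.0, 320.2159], [0.0, 366.7469, 196.969], [0.0, 0.0, 1.0]], 'position': [321.4349, 15.779, 907.6102], 'rotation': [0.1874, 0.0018, -1.5806]}
0.1
```

View pics/scene0.png

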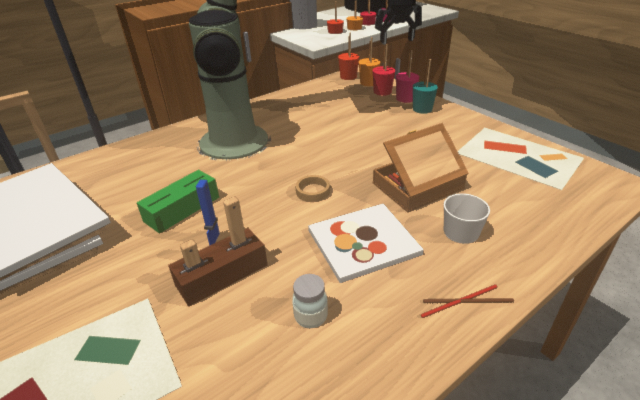

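View pics/top0.png

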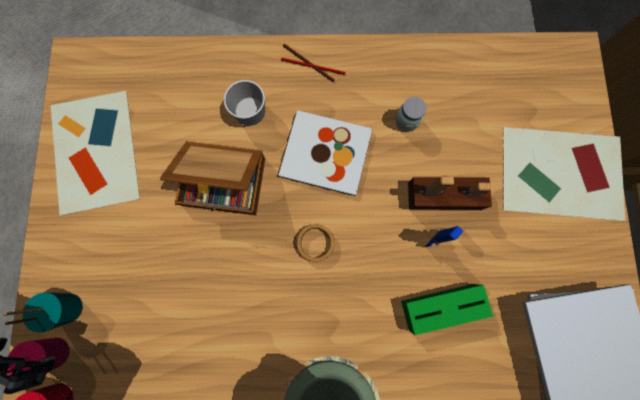

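The scene view shows the block (~218,263) with the long tan scraper in its right slot (~234,222) and the short one at (190,255). The blue one stands behind it, the box is at (420,170), the panel at (365,240) and the pot at (465,218). Next I'll enlarge these.

Run:
```python
import cv2,numpy as np
s=cv2.imread("pics/scene0.png");t=cv2.imread("pics/top0.png")
def crop(im,x,y,w,h,k): return cv2.resize(im[y:y+h,x:x+w],None,fx=k,fy=k,interpolation=cv2.INTER_CUBIC)
a=np.vstack([crop(t,390,160,130,100,6)]);cv2.imwrite("pics/c1.png",a)
cv2.imwrite("pics/c2.png",crop(s,160,170,120,130,4.6))
b=np.hstack([crop(t,150,130,130,100,3),crop(s,360,115,120,100,3)]);cv2.imwrite("pics/c3.png",b)
```

```text
(no output)
```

View pics/c1.png

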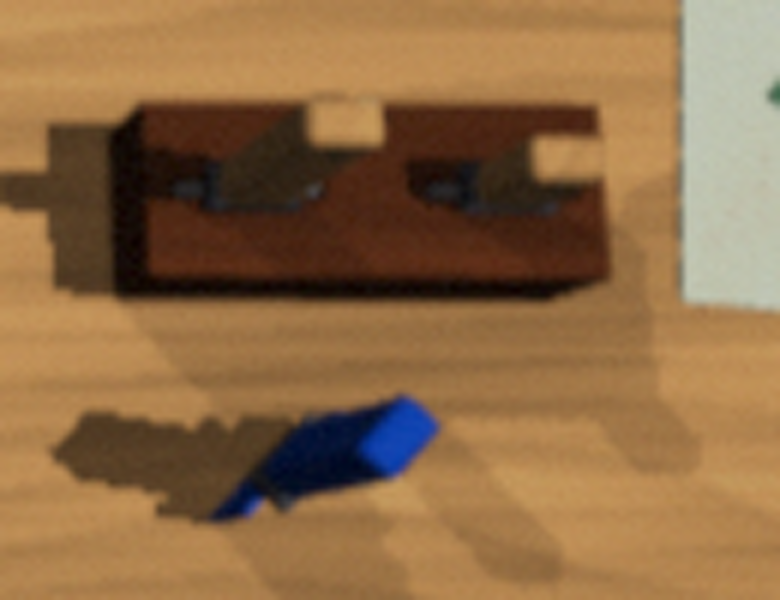

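View pics/c2.png

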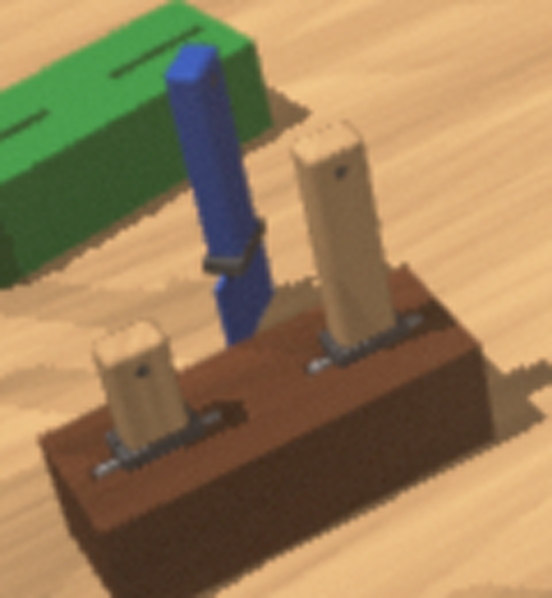

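View pics/c3.png

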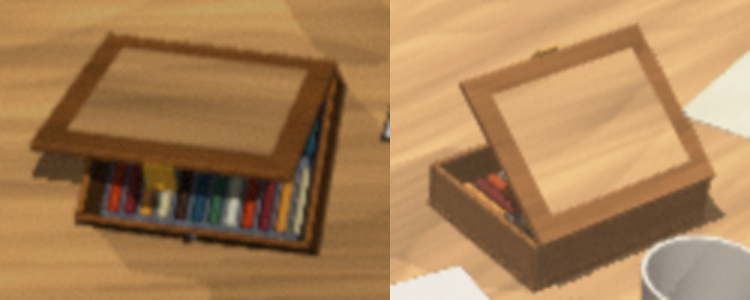

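Crop readings: c1 and c2 give the block's top corners and the handle tops, c3 the lid corners, hinge edge and box base. I'll fit the poses jointly over both cameras.

```bash
cat > h.py <<'E'
import numpy as np
from bench import bot, solve_ik, imaging
from scipy.optimize import least_squares
from scipy.spatial.transform import Rotation as R
def proj(m,P):
    Rm=np.array(m["rotation"],float); Rm=R.from_euler('xyz',Rm).as_matrix() if Rm.ndim==1 else Rm
    p=(np.atleast_2d(P)-m["position"])@Rm; p=p*[1,-1,-1]
    q=p@np.array(m["K"]).T; return q[:,:2]/q[:,2:]
C={n:imaging.camera_model(n) for n in("scene","top")}
def pose(x,y,a,P): 
    c,s=np.cos(a),np.sin(a);P=np.array(P,float)
    return np.c_[x+c*P[:,0]-s*P[:,1],y+s*P[:,0]+c*P[:,1],P[:,2]]
c1=lambda u,v:(u/6+390,v/6+160)
c2=lambda u,v:(u/4.6+160,v/4.6+170)
c3t=lambda u,v:(u/3+150,v/3+130)
c3s=lambda u,v:((u-390)/3+360,v/3+115)
def fit(f,obs,x0):
    r=least_squares(f,x0,loss='soft_l1',x_scale=[100,100]+[1]*(len(x0)-2));return r.x,f(r.x).round(1)
E
cat > fit.py <<'E'
from h import *
def tri(t,s,):
    f=lambda p:np.r_[(proj(C["top"],p)[0]-t),(proj(C["scene"],p)[0]-s)]
    r=least_squares(f,[450,0,50],x_scale=100);return r.x.round(1),r.fun.round(1)
# box
top=[('h',1,c3t(110,35)),('h',-1,c3t(335,62)),('f',1,c3t(32,150)),('f',-1,c3t(297,180)),('b',(-75,-95,0),c3t(318,254)),('b',(-75,95,0),c3t(78,223))]
sc=[('h',1,c3s(715,178)),('h',-1,c3s(540,243)),('f',1,c3s(638,25)),('f',-1,c3s(462,83)),('b',(75,-95,0),c3s(535,290)),('b',(75,95,0),c3s(708,207)),('b',(-75,-95,0),c3s(430,205))]
def boxpts(th,L):
    o=[]
    for k,a,_ in L:
        if k=='b': o.append(a)
        else:
            s=150*(k=='f');o.append((75-s*np.cos(th)+8*np.sin(th),a*95,45+s*np.sin(th)+8*np.cos(th)))
    return o
f=lambda p:np.r_[(proj(C["top"],pose(*p[:3],boxpts(p[3],top)))-[t[2] for t in top]).ravel(),(proj(C["scene"],pose(*p[:3],boxpts(p[3],sc)))-[t[2] for t in sc]).ravel()]
print("box",fit(f,0,[450,200,0,.7]))
T=[c1(145,103),c1(598,105),c1(608,277),c1(148,277)];TP=[(35,90,60),(35,-90,60),(-35,-90,60),(-35,90,60)]
S=[c2(405,265),c2(40,438),c2(105,530),c2(480,347)]; SP=[(-35,90,60),(-35,-90,60),(35,-90,60),(35,90,60)]
f=lambda p:np.r_[(proj(C["top"],pose(*p,TP))-T).ravel(),(proj(C["scene"],pose(*p,SP))-S).ravel()]
print("block",fit(f,0,[400,-250,0]))
T=[(298,112),(372,126),(357,193),(279,180)];TP=[(90,100,18),(90,-100,18),(-90,-100,18),(-90,100,18)]
S=[(421,247),(335,274),(308,238),(383,207)];SP=[(90,100,18),(90,-100,18),(-90,-100,18),(-90,100,18)]
f=lambda p:np.r_[(proj(C["top"],pose(*p,TP))-T).ravel(),(proj(C["scene"],pose(*p,SP))-S).ravel()]
print("panel",fit(f,0,[450,0,0]))
print("long top",tri(c1(345,123),c2(328,142)))
print("short top",tri(c1(567,159),c2(130,342)))
print("blue top",tri(c1(400,435),c2(193,62)), "tip",tri(c1(215,518),c2(235,343)))
print("pot rim",tri((245,102),(466,211)));print("jar",tri((413,107),(309,288)))
E
python3 fit.py
```

```text
box (array([ 5.35482334e+02,  2.62504258e+02, -1.38227977e-01,  6.50313733e-01]), array([-1.7, -1. , -0.1, -0.6, -2. , -1. , -3. ,  0.1, -0.9,  0.9,  4.3,
        1.6,  0.8, -0.4,  0.6,  1.5, -0.9,  0.3, -1. ,  0.4, -0.9,  1.5,
       -1.6,  5.2, -1.1,  0.1]))
block (array([ 4.92063818e+02, -2.93838279e+02, -1.46330244e-02]), array([-1.5, -0.2, -1.1, -0.2, -0.4,  0.2, -0.7, -0.1, -0.3,  0.2, -1.1,
       -0. , -1.4,  1.2, -0.1, -0.3]))
panel (array([ 6.04457480e+02, -6.21786284e-01, -2.44655822e-01]), array([ -1.4,  -0.7,   0.4,   2.3,   0.3,   2.5,  -0. ,  -2.8,   1. ,
         2. ,   3.6,   4.6,  -2.6, -12. ,  -2.6,  -3.8]))
long top (array([ 493. , -244.2,  174.4]), array([-0.7, -0.4, -0.8, -0. ]))
short top (array([ 491.6, -344. ,  119. ]), array([-0.8, -0.4, -0.8, -0.1]))
blue top (array([ 387.2, -258.1,  164.6]), array([-0.8, -0.4, -0.9, -0.1])) tip (array([ 366. , -255.6,  -26.1]), array([2.4, 1.2, 2.6, 0.2]))
pot rim (array([723.9, 200.9,  62.6]), array([-0.8, -0.7, -0.9,  0.3]))
jar (array([ 695.9, -210.4,   80.5]), array([ 0.3,  0.2,  0.3, -0. ]))
```

Run:
```python
from h import *
bx,by,a=535.5,262.5,-.138
def P(th,d=0):
    return pose(bx,by,a,[(75-125*np.cos(th)+8*np.sin(th),0,45+125*np.sin(th)+8*np.cos(th)+1+d)])[0]
def st():
    s=bot.get_state();print(round(s['t'],2),np.round(s['tcp_pos'],1),np.round(s['contact_force'],1))
best=None
for yaw in (a,a+np.pi,a-np.pi):
    q=solve_ik(P(.9,25),[np.pi,0,yaw]);print(yaw,None if q is None else np.round(q,2))
    if q is not None:
        c=np.abs(np.array(q)-bot.get_state()['qpos']).max()
        if best is None or c<best[0]: best=(c,yaw)
o=[np.pi,0,best[1]]
bot.grip(0.0,40)
bot.move_ptp(P(.9,25),o);st()
for th in (.9,.75,.6,.45,.3,.2,.12):
    r=bot.movel(P(th),max_speed=80,threshold=30);st()
    if r: print("stopped");break
else:
    t=P(0);t[2]=44
    print(bot.movel(t,max_speed=15,threshold=40));st()
    bot.dwell(.2);st()
```

```text
-0.138 [ 0.33  0.46 -0.14  0.97  0.   -2.67]
3.003592653589793 [ 0.33  0.46 -0.14  0.97  0.    0.47]
-3.279592653589793 [ 0.33  0.46 -0.14  0.97  0.    0.47]
2.5 [538.5 262.9 174.1] [-0.2  0.6 -0.8]
2.96 [538.5 262.3 148.6] [-0.9  0.6  0.6]
3.34 [524.6 264.1 137.3] [ 0.1 -0.1  0.5]
3.73 [511.9 265.7 123.1] [ 0.4 -0.4  0.1]
4.11 [501.5 267.1 107.4] [ 0.2  0.7 -0.4]
4.49 [493.6 268.2  90.4] [-0.2  0.4  1.1]
4.8 [489.7 268.7  78.4] [-0.4  0.1  0. ]
5.08 [487.5 269.   68.7] [ 0.4 -0.1 -0. ]
True
6.25 [486.7 269.4  53.4] [-2.4 -1.2 10.4]
6.45 [486.6 269.4  53.3] [-2.5 -0.9  9.9]
```

Run:
```python
from h import *
import cv2
s=bot.get_state();p=np.array(s['tcp_pos'])
print(bot.movel(p+[0,0,-6],max_speed=20,threshold=35),bot.get_state()['tcp_pos'],bot.get_state()['contact_force'])
bot.movel(p+[0,0,110],max_speed=200)
a=imaging.capture("scene");b=imaging.capture("top")
k=lambda im,x,y,w,h:cv2.resize(im[y:y+h,x:x+w],(390,300),interpolation=cv2.INTER_CUBIC)
cv2.imwrite("pics/d.png",np.hstack([k(b,150,130,130,100),k(a,350,115,130,100)]))
# IK check for scraper
for x,y,z in((493,-244,260),(493,-244,115)):
  for yaw in(np.pi/2,-np.pi/2):
    q=solve_ik([x,y,z],[np.pi,0,yaw-.015]);print(yaw,None if q is None else np.round(q,2))
for sx in(1,-1):
  for ph in (0,-.25,.25,-.5):
    for sg in (1,-1):
      z=np.array([sg*np.cos(ph),sg*np.sin(ph),-1])/2**.5; x=sx*np.array([-np.sin(ph),np.cos(ph),0]);M=np.c_[x,np.cross(z,x),z]
      e=R.from_matrix(M).as_euler('xyz')
      tcp=np.array([600,0,18+130])-z*40
      q=solve_ik(tcp,e);print(sx,ph,sg,None if q is None else np.round(q,2))
print(bot.get_state()['t'])
```

```text
True [486.65117012 269.37761795  53.2855789 ] [-4.08122257 -1.60931093 11.83537697]
1.5707963267948966 [-0.59  0.31 -0.14  1.12  0.    0.99]
-1.5707963267948966 [-0.59  0.31 -0.14  1.12  0.   -2.15]
1.5707963267948966 [-0.59  0.43 -0.36  0.78  0.    0.99]
-1.5707963267948966 [-0.59  0.43 -0.36  0.78  0.   -2.15]
1 0 1 [-0.21  0.09 -1.08 -0.37  0.15  1.42]
1 0 -1 None
1 -0.25 1 [-0.04  0.11 -1.05 -0.37 -0.15  1.72]
1 -0.25 -1 None
1 0.25 1 [-0.36  0.11 -1.03 -0.25  0.42  1.11]
1 0.25 -1 None
1 -0.5 1 [ 0.11  0.17 -0.95 -0.23 -0.42  2.03]
1 -0.5 -1 None
-1 0 1 [-0.21  0.09 -1.08 -0.37  0.15 -1.72]
-1 0 -1 None
-1 -0.25 1 [-0.04  0.11 -1.05 -0.37 -0.15 -1.42]
-1 -0.25 -1 None
-1 0.25 1 [-0.36  0.11 -1.03 -0.25  0.42 -2.03]
-1 0.25 -1 None
-1 -0.5 1 [ 0.11  0.17 -0.95 -0.23 -0.42 -1.11]
-1 -0.5 -1 None
7.5
```

View pics/d.png

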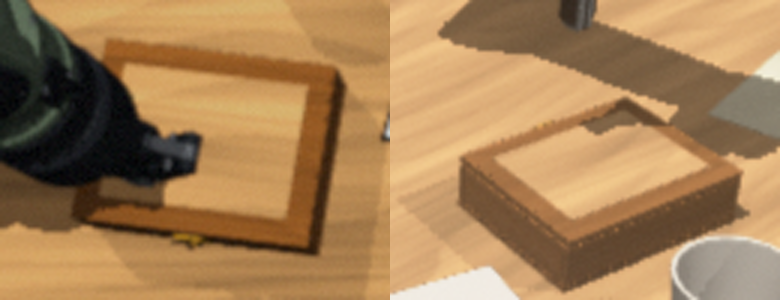

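The lid lies flat on the box, with the brass clasp seen at (190,238) in the top crop. Now the scraper grasp.

Run:
```python
from h import *
import cv2
def st(n=""):
    s=bot.get_state();print(n,round(s['t'],2),np.round(s['tcp_pos'],1),np.round(s['contact_force'],1),round(s['opening'],3),np.round(s['gripper_force'],1))
o=[np.pi,0,np.pi/2-.015];x,y=493,-244
bot.move_ptp([x,y,262],o);bot.grip(.65,20);st()
print(bot.movel([x,y,122],max_speed=100,threshold=10));st("down")
bot.grip(0,20);st("gripped")
a=imaging.capture("scene");b=imaging.capture("top")
k=lambda im,x,y,w,h:cv2.resize(im[y:y+h,x:x+w],(390,390),interpolation=cv2.INTER_CUBIC)
cv2.imwrite("pics/g.png",np.hstack([k(a,150,150,130,130),k(b,380,130,130,130)]))
```

```text
9.96 [ 493.1 -244.   262. ] [-0.5  1.  -0.4] 0.646 0.0
False
down 11.51 [ 493.4 -244.3  122.6] [ 0.7  0.  -0.4] 0.651 0.0
gripped 11.93 [ 493.3 -244.1  122.4] [0.2 0.9 2.6] 0.21 23.9
```

View pics/g.png

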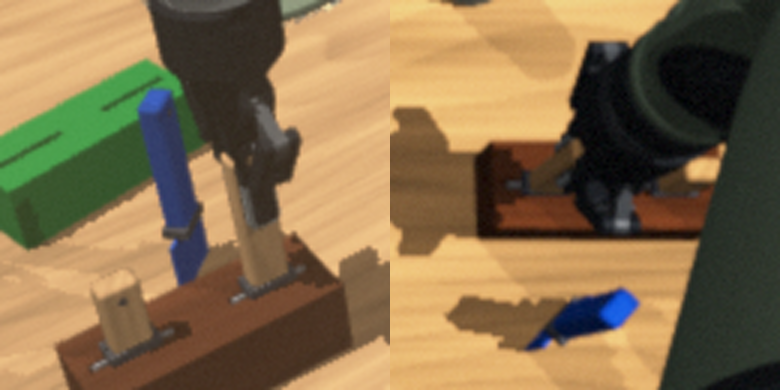

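The fingers straddle the long handle (about (255,190) left), and the opening of 18 mm matches its thickness. I'll firm the grip, draw it out and carry it over.

Run:
```python
from h import *
import cv2
def st(n=""):
    s=bot.get_state();print(n,round(s['t'],2),np.round(s['tcp_pos'],1),np.round(s['contact_force'],1),round(s['opening'],3),np.round(s['gripper_force'],1))
bot.grip(0,70);st()
p=np.array(bot.get_state()['tcp_pos'])
print(bot.movel(p+[0,0,60],max_speed=50,threshold=25));st()
if abs(bot.get_state()['tcp_pos'][2]-p[2]-60)<3:
    bot.movel(p+[0,0,150],max_speed=120)
    ph=-.1
    z=np.array([np.cos(ph),np.sin(ph),-1])/2**.5; x=np.array([-np.sin(ph),np.cos(ph),0])
    e=R.from_matrix(np.c_[x,np.cross(z,x),z]).as_euler('xyz')
    edge=np.array([645,-5,105.]); tcp=edge-112*z
    print(tcp,np.round(solve_ik(tcp,e),2))
    bot.move_ptp([540,0,265],[np.pi,0,np.pi/2+ph]);st()
    bot.move_ptp(tcp,e);bot.dwell(.3);st();print(np.round(bot.get_state()['orientation'],3),e.round(3))
a=imaging.capture("scene");b=imaging.capture("top")
k=lambda im,x,y,w,h:cv2.resize(im[y:y+h,x:x+w],(390,390),interpolation=cv2.INTER_CUBIC)
cv2.imwrite("pics/f.png",np.hstack([k(a,270,110,180,180),k(b,240,60,160,160)]))
cv2.imwrite("pics/f_full.png",a)
print([(n,proj(C[n],[[645,-5,105],[645,23,105],[645,-33,105]]).round(0).tolist()) for n in C])
```

```text
12.24 [ 493.4 -244.2  122.4] [-0.9  0.2  5.4] 0.203 68.8
False
 13.6 [ 493.1 -244.1  182. ] [ 0.3  0.5 -0.8] 0.205 68.3
[566.19969043   2.90640322 184.19595949] [-0.14  0.07 -1.08 -0.36  0.03  1.54]
 15.47 [540.   -0.8 264.7] [ 0.1  0.  -1.3] 0.204 68.3
 17.1 [566.6   2.8 184.4] [ 0.2 -0.5 -1.3] 0.203 68.3
[2.356 0.    1.471] [2.356 0.    1.471]
[('scene', [[374.0, 217.0], [384.0, 211.0], [364.0, 222.0]]), ('top', [[328.0, 124.0], [316.0, 124.0], [341.0, 124.0]])]
```

View pics/f.png

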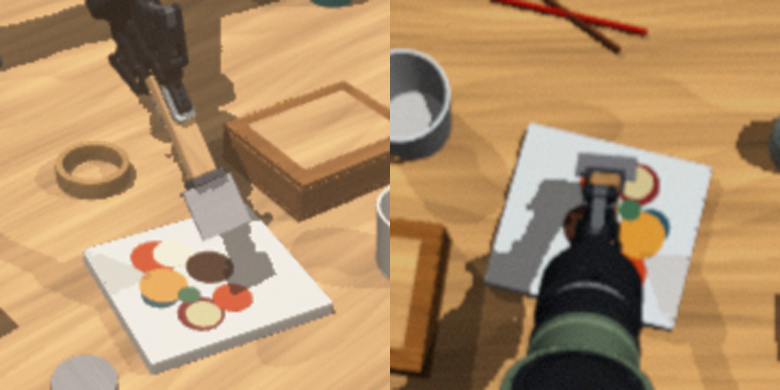

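View pics/f_full.png

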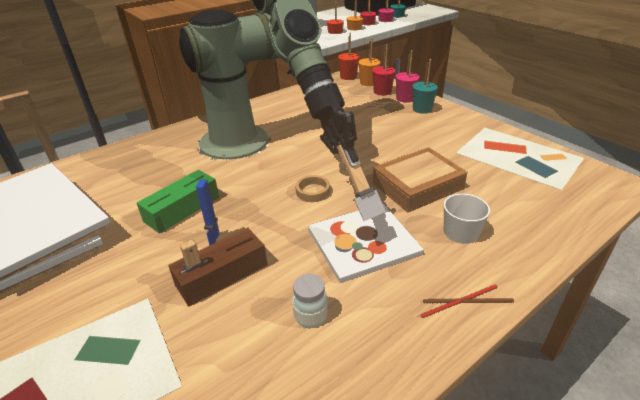

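The blade edge shows at scene (366,219)–(387,211) and top (317,124)–(341,124), within about 3 px of where it was predicted. The scraper is level, at 45° and over the panel. The lid is shut and everything else is where it was.

```bash
python3 -c "
from bench import bot
print(bot.sign_off())"
```

```text
the job is handed in; nothing more can be done
None
```

The job is handed in: the box lid is pressed fully shut, and the long scraper is held over the panel blade down at 45°, with its edge level about 85 mm above it. It took about 17 s of the 64 s allowed, and nothing else was moved.

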